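# Load and cock the wooden ball-popper

## Robot

A 6-joint arm with a two-finger parallel gripper is mounted at the origin on the work surface. World frame = base frame: x ahead of the robot, y to its left, z up, the work surface at z = 0. Lengths are in m, angles in degrees, forces in N, time in s.
With the tool pointing down it reaches from about 0.25 to 0.725 m from the base axis. Payload 9.7 kg.
Tool frame: the origin (TCP) lies at the very end of the fingers, on their centre line; the grasp point (between the pads) lies 19 mm behind it (bot.grip_point_offset is the z of the grasp point in the tool frame, in m); z points along the fingers, x is the direction in which the jaws open and shut, and the axes are right-handed (so a half turn about z gives the same grasp; the last joint's range is limited). The gripper opens to 85 mm and grips with 20 to 120 N. Pads are 22 mm wide; open, the fingers measure 114 mm over their backs; the gripper's body (76 mm by 85 mm) begins 54 mm behind the grasp point. The pads swing forward as they close: fully open they stand 13 mm farther back than shut.
Start: joints at [-75, 4.979, 10.078, 95.1, 0, 90], TCP at [0.142, -0.531, 0.231] pointing down, gripper open.
Joint ranges: [-179.16, 179.16], [-48.56, 103.87], [-65.8, 70.77], [-126.05, 130.52], [-82.76, 87.17], [-180, 180]. Speed limits (degrees/s): [127.2, 127.2, 147.25, 180, 180, 180].

## Interface

Orientations are given as [roll, pitch, yaw] about the fixed x, y, z axes, in that order (R = Rz(yaw) Ry(pitch) Rx(roll)).
In Python, from workcell import get_obs, viewer, job_done, bot gives the robot as it stands.
- The arm moves only by the shell command python3 -m handwheel 'ROWS' [FORCE]. ROWS is JSON, a list of rows, each a list of 5 numbers: the closure, from 0 (fully open) to 1 (shut), then the shift along the world's x, y, z in m, then the turn about the world's z in degrees. A call has 1 to 5 rows; each row is the pose to reach, as a shift and turn from the pose measured when the call began; what a row does not reach only later rows make up. A row lasts 1/10 s, in which the tool goes at most 50 mm and 8.59 degrees, less where a joint would pass 70% of its speed; a pose out of reach is approached as far as the arm can. A call with a gripper value outside its range is refused whole. The fingers move at their own pace and stop on an object; FORCE is the grip in N (left out, the last holds). Time passes only in rows, so rows that repeat a pose let the fingers close. It gives the time, the measured TCP pose, the force and the opening at its end, in the units of the state.
- get_obs(): the state, without advancing time (a new reading comes with each control period).
- viewer.camera(name): name is "side" or "top"; returns a dict with "color" (480x640x3 uint8, blue, green, red), "K" (3x3 intrinsics, pixels), "dist_coeffs" ([k1, k2, p1, p2, k3] as OpenCV has them; the pictures are not rectified), "origin" and "orientation" of the camera in the world. Camera axes: x right, y down, z forward; pixel columns grow to the right and rows downward; lengths in m; the calibration is good to about 2 mm. A picture is of the moment at which its call begins. There is no depth.
- job_done(): hands the job in, once; it reports no verdict.
The state is a dict: "time": time; "q": joint angles; "qd": joint speeds; "joint_efforts": joint torques, N m; "ee_pos": TCP position; "tcp_rot": TCP orientation; "wrist_force": force on the tool from outside, world axes, zero at the start; "torque": the same for the moment, N m; "opening": finger opening in m.
Only numpy, scipy, OpenCV 4.12 (cv2) and the standard library are available. Lean on these libraries where they do the work, as an engineer would, in place of code of your own. Each camera call takes 0.05 s, during which the arm holds its last target.

## Task

Get the wooden ball-popper toy ready for a customer's shot: take the two wooden balls off their stands and drop the large one into its large cup and the small one into its small cup, then draw the sprung plunger out by its handle until the brass collar stands right over the brass mark bar. Finish while still holding the plunger there, steady, against its spring: do not let go. Do not shift the mark bar, and leave the bowl, trinket box, lidded pot and comb where they are.

Things in the scene. Friction and masses are not known exactly. Their poses are not given: they have to be found in the camera images.
- popper: The ball-popper toy, a dark wooden box fixed to the counter: 160 (own x) x 100 (own y) x 66 mm high, two round cups in its lighter top, a plunger coming out of its own -y side. Origin: centre of the underside, on the counter; z up. It stands anywhere in the middle of the counter, turned up to about 0.4 rad about z. A foot plank 80 mm wide (x) and 8 mm thick runs out 220 mm from the origin along own -y, under the plunger.
- cup_large (a point): Centre of the mouth of the large cup, in the plane of the box top (66 mm above the counter), at own x = -42 mm of the popper. Cup: 41 mm wide round bore, 20 mm deep, flat floor. The large ball lying in it has its centre 2 mm below this point.
- cup_small (a point): Centre of the mouth of the small cup, in the plane of the box top, at own x = +38 mm of the popper. Cup: 33 mm wide round bore, 20 mm deep, flat floor. The small ball lying in it has its centre 6 mm below this point.
- ball_large_center (a point): Centre of the large plain wooden ball, 36 mm in diameter, 20 to 40 g, loose. It starts on a turned wooden stand 30 mm high (cup-shaped head 26 mm wide and 10 mm high, thin stem, foot 44 mm wide and 6 mm thick), centre about 46 mm above the counter.
- ball_small_center (a point): Centre of the small plain wooden ball, 28 mm in diameter, 10 to 20 g, loose. It starts on a like stand 30 mm high (head 22 mm wide), centre about 41 mm above the counter. The two stands, fixed, are to the robot's right of the toy, and either may be the nearer.
- plunger (a joint): How far the plunger is drawn out, in m along the popper's own -y: 0 at rest (sprung in), hard stop at 0.095. The inner spring pulls it back with 3 N at rest plus 1 N per 10 mm drawn. The mark bar is not a stop.
- grip (a point): Middle of the plunger's handle, on its axis, 46 mm above the counter: a wooden cylinder 24 mm in diameter and 40 mm long lying along the popper's own y, between the brass collar disc (34 mm wide, 5 mm thick, box side) and a dark end disc (32 mm wide, 8 mm thick). Moves with the plunger. Free on both sides for fingers from above that close along the popper's own x.
- collar (a point): Centre of the brass collar disc on the plunger, 34 mm wide and 5 mm thick, on the plunger's axis 46 mm above the counter, 22.5 mm from point grip towards the box. Moves with the plunger.
- mark (a joint): Where the mark bar is set, in m along the popper's own -y: the plunger drawn by this same value has its collar right over the bar. Between 0.040 and 0.075; differs each time. The bar stays where it is unless pushed with 6 N.
- mark_bar (a point): Top centre of the brass mark bar, a low bar lying crosswise on the foot plank under the plunger: 96 mm (own x) x 10 mm (own y) x 5 mm high, top 13 mm above the counter.
- bowl: Bystander: dark wooden bowl, 110 mm wide, 42 mm high, beyond the toy. Origin: centre of its underside.
- trinket_box: Bystander: closed wooden trinket box, 94 x 74 x 45 mm, left. Origin: centre of its underside.
- pot: Bystander: small round wooden pot with a knobbed lid, 68 mm wide, 60 mm high, near left. Origin: centre of its underside.
- comb: Bystander: wooden comb lying flat, 130 x 45 x 6 mm, far right. Origin: on its underside.
- ball_large: The large ball as a solid; see its centre point.
- ball_small: The small ball as a solid; see its centre point.

How it is judged (in metres and radians):
On the way, in this order (a step that is already met when the one before it is completed fails the run):
1. both balls lie in their own cups, let go (horizontal distance between ball_large_center and cup_large below 0.008 m and z of ball_large_center in the frame of cup_large between -0.02 and 0.003 m and contact force between the fingers and ball_large below 0.1 N and horizontal distance between ball_small_center and cup_small below 0.008 m and z of ball_small_center in the frame of cup_small between -0.02 and 0 m and contact force between the fingers and ball_small below 0.1 N), for 0.2 s.
2. the plunger is held by the fingers with its collar over the mark bar, steady (y of collar in the frame of mark_bar between -0.005 and 0.005 m and velocity of joint plunger between -0.01 and 0.01 m/s and contact force between the fingers and plunger above 2 N), for 0.5 s.
At the end, for the whole second after the job is handed in: Each ball lies untouched in its own cup (within 8 mm of its axis, centre not above the box top by more than 3 mm), and the fingers hold the plunger (over 2 N), collar within 5 mm of the mark bar's centre line, slower than 10 mm/s, through the last second (all of step 1 and all of step 2); the arm keeps its last pose, push and grip.
It fails at once if the mark bar is shifted by more than 4 mm (distance of mark_bar from where it was at the start of the episode above 0.004 m).
It fails at once if the wooden bowl is moved by more than 20 mm (distance of bowl from where it was at the start of the episode above 0.02 m).
It fails at once if the trinket box is moved by more than 20 mm (distance of trinket_box from where it was at the start of the episode above 0.02 m).
It fails at once if the lidded pot is moved by more than 20 mm (distance of pot from where it was at the start of the episode above 0.02 m).
It fails at once if the comb is moved by more than 20 mm (distance of comb from where it was at the start of the episode above 0.02 m).
It also fails if it takes over 72 s, if anything falls off the work surface, if the arm or the gripper's body presses on something with over 40 N, if the wrist force passes 120 N, or if a joint passes its speed limit or range.

## Working session

There is one attempt and no reset: what is moved stays moved. The work goes in short steps, Python scripts to look and compute and a shell command to move; the robot and the scene stay as the last step left them, time stands still between calls to the robot, and variables do not carry over. Pictures are saved under pics/ and viewed, and the job is handed in when it is done.

```bash
ls; mkdir -p pics; python3 - <<'E'
from workcell import get_obs, viewer, bot
import cv2
print(get_obs()); print(bot.grip_point_offset)
for n in("top","side"):
    c=viewer.camera(n); cv2.imwrite(f"pics/{n}0.png",c["color"]); print(n,c["K"],c["dist_coeffs"],c["origin"],c["orientation"])
E
```

```text
pics
{'time': 0.0, 'q': array([-7.50001170e+01,  5.01310307e+00,  1.00338829e+01,  9.51002190e+01,
        4.64593308e-04,  8.99996939e+01]), 'qd': array([-0.06073954,  0.0444153 ,  0.08372565, -0.02350901, -0.00592752,
        0.07371953]), 'joint_efforts': array([ 1.78239621e-03, -5.20398259e+01,  4.64796174e+01,  1.66665047e-02,
        2.26756156e-04, -3.13314183e-05]), 'ee_pos': array([ 0.1422907 , -0.53103155,  0.23055874]), 'tcp_rot': array([-1.79999535e+02,  7.94391309e-02, -7.49998109e+01]), 'wrist_force': array([0.54661544, 0.27021698, 0.56602508]), 'torque': array([-0.03819245,  0.01284601,  0.00818201]), 'opening': 0.08524839083837281}
-0.0187
top [[611.06161655   0.         324.1758202 ]
 [  0.         611.06161655 236.35582337]
 [  0.           0.           1.        ]] [-0.11493995  0.          0.          0.          0.        ] [ 0.27237953 -0.02766504  1.61646408] [-168.85231607    0.43910525  -88.75617628]
side [[518.34030477   0.         312.42628719]
 [  0.         518.34030477 237.60255551]
 [  0.           0.           1.        ]] [-0.10392964  0.          0.          0.          0.        ] [ 0.51678811 -0.8294962   0.85362999] [-132.58530343    0.99878112   -5.0831657 ]
```

View pics/top0.png

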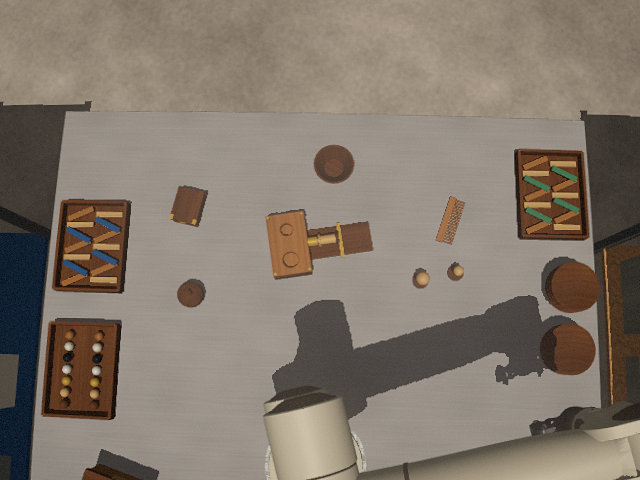

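View pics/side0.png

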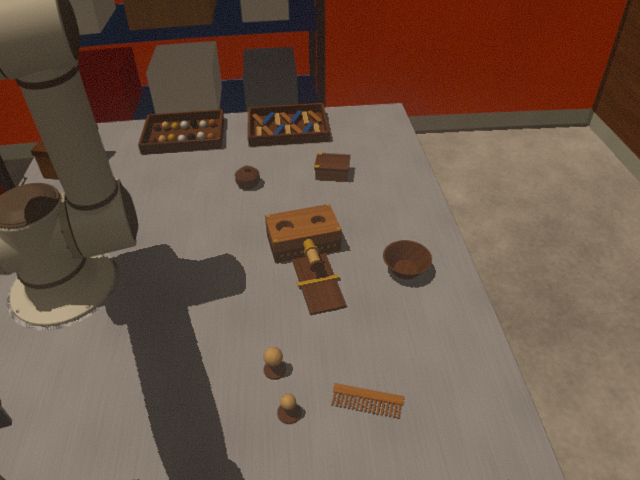

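The top view shows the toy at (290,245) with its plunger to the right and the mark bar at (340,238). The large ball is at (422,279) and the small one at (457,271). The bowl and comb lie beyond, and the trinket box and pot are on the left. I'll zoom in to get exact pixels.

```bash
python3 - <<'E'
import cv2
t=cv2.imread("pics/top0.png"); s=cv2.imread("pics/side0.png")
cv2.imwrite("pics/tz.png",cv2.resize(t[200:300,260:390],None,fx=6,fy=6,interpolation=cv2.INTER_CUBIC))
cv2.imwrite("pics/sz.png",cv2.resize(s[195:320,250:360],None,fx=4.8,fy=4.8,interpolation=cv2.INTER_CUBIC))
a=cv2.resize(t[255:295,405:475],None,fx=8,fy=8,interpolation=cv2.INTER_CUBIC)
b=cv2.resize(s[340:425,255:310],None,fx=6,fy=6,interpolation=cv2.INTER_CUBIC)[:, :230*1]
cv2.imwrite("pics/bt.png",a)
cv2.imwrite("pics/bs.png",cv2.resize(s[340:425,255:310],None,fx=6,fy=6,interpolation=cv2.INTER_CUBIC))
E
```

```text
(no output)
```

View pics/tz.png

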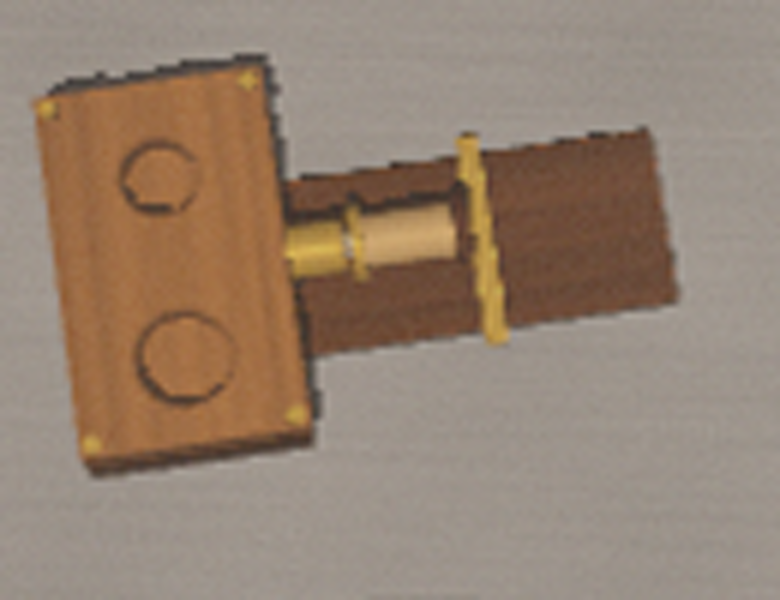

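View pics/sz.png

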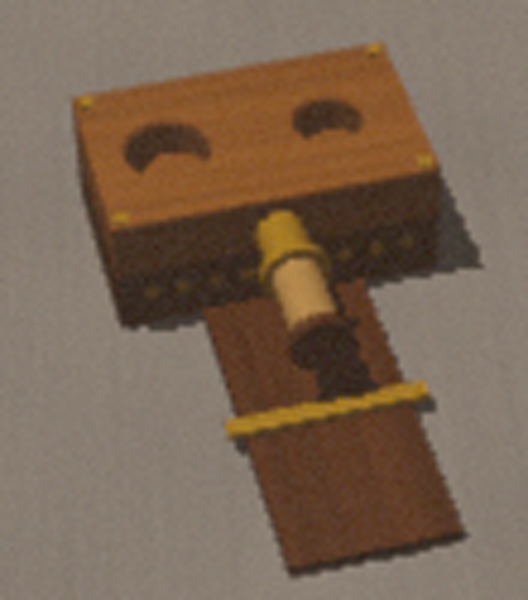

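View pics/bt.png

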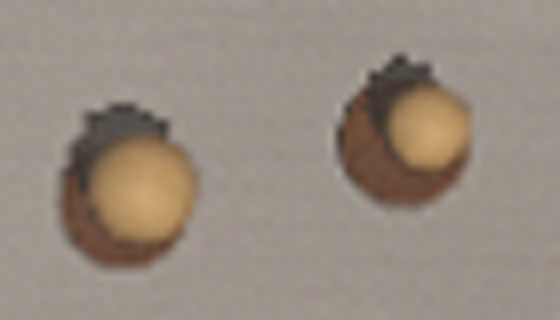

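View pics/bs.png

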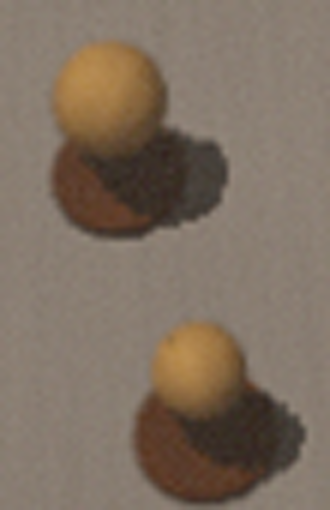

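```bash
cat > h.py <<'E'
import numpy as np, cv2
from workcell import viewer,get_obs
from scipy.spatial.transform import Rotation as R
def cam(n,save=None):
    c=viewer.camera(n)
    if save: cv2.imwrite(save,c["color"])
    return c
def ray(c,uv):
    p=cv2.undistortPoints(np.array([[uv]],float),c["K"],np.array(c["dist_coeffs"]))[0,0]
    d=R.from_euler('xyz',c["orientation"],degrees=True).apply([p[0],p[1],1]); return np.array(c["origin"]),d/np.linalg.norm(d)
def plane(c,uv,z):
    o,d=ray(c,uv); return o+d*(z-o[2])/d[2]
def tri(c1,u1,c2,u2):
    A=np.zeros((3,3));b=np.zeros(3);rs=[ray(c1,u1),ray(c2,u2)]
    for o,d in rs: M=np.eye(3)-np.outer(d,d);A+=M;b+=M@o
    p=np.linalg.solve(A,b); return p,[np.linalg.norm(np.cross(p-o,d)) for o,d in rs]
def uz(z,off,s): return ((z[0]+.5)/s-.5+off[0],(z[1]+.5)/s-.5+off[1])
E
python3 - <<'E'
from h import *
np.set_printoptions(precision=4,suppress=True)
t=cam("top");s=cam("side")
T=lambda p:uz(p,(260,200),6); S=lambda p:uz(p,(250,195),4.8)
for n,a,b,z in [("c_fl",(37,98),(375,45),.066),("c_fr",(263,68),(438,165),.066),("c_nr",(313,428),(112,225),.066),("c_nl",(87,458),(76,98),.066),("cupS",(160,178),(327,121),.066),("cupL",(187,358),(167,150),.066),("barfar",(467,137),(427,388),.013),("barnear",(497,341),(228,430),.013)]:
    print(n,plane(t,T(a),z),plane(s,S(b),z),*tri(t,T(a),s,S(b)))
# balls
for n,zt,zs,z in [("L",(144,187),(110,98),.046),("S",(428,126),(198,368),.041)]:
    a=uz(zt,(405,255),8);b=uz(zs,(255,340),6)
    out=[]
    for c,u in((t,a),(s,b)):
        hsv=cv2.cvtColor(c["color"],cv2.COLOR_BGR2HSV)
        m=((hsv[...,2]>110)&(hsv[...,1]>85)).astype(np.uint8)
        k,l,st,ce=cv2.connectedComponentsWithStats(m)
        i=l[int(round(u[1])),int(round(u[0]))]; print(u,ce[i],st[i]); out.append(plane(c,ce[i],z));
    print(n,plane(t,a,z),plane(s,b,z),*tri(t,a,s,b)); print(out)
E
```

```text
c_fl [0.6288 0.1444 0.066 ] [0.6265 0.1411 0.066 ] [0.6281 0.1445 0.0636] [np.float64(0.0012856242969017542), np.float64(0.00128562429690168)]
c_fr [0.6441 0.0465 0.066 ] [0.6462 0.0475 0.066 ] [0.6451 0.0465 0.0665] [np.float64(0.001052372307028385), np.float64(0.0010523723070284224)]
c_nr [0.4868 0.0207 0.066 ] [0.4902 0.0222 0.066 ] [0.4885 0.021  0.0666] [np.float64(0.0017749120830757243), np.float64(0.0017749120830756852)]
c_nl [0.4719 0.1167 0.066 ] [0.4755 0.1161 0.066 ] [0.4737 0.1172 0.0646] [np.float64(0.0017109144222490907), np.float64(0.0017109144222490615)]
cupS [0.5944 0.0896 0.066 ] [0.5968 0.0852 0.066 ] [0.5963 0.0901 0.0615] [np.float64(0.0009580425786605072), np.float64(0.0009580425786605464)]
cupL [0.5159 0.0754 0.066 ] [0.5183 0.0723 0.066 ] [0.5174 0.0758 0.0627] [np.float64(0.0009466564926178366), np.float64(0.0009466564926178644)]
barfar [ 0.6269 -0.0433  0.013 ] [ 0.6299 -0.0469  0.013 ] [ 0.6292 -0.0432  0.0086] [np.float64(0.00131934910213087), np.float64(0.0013193491021311937)]
barnear [ 0.5347 -0.0582  0.013 ] [ 0.5366 -0.0634  0.013 ] [ 0.5362 -0.0582  0.0072] [np.float64(0.0005462462770343568), np.float64(0.0005462462770344717)]
(422.5625, 277.9375) [422.2887 278.4296] [416 272  13  14 142]
(272.9166666666667, 355.9166666666667) [271.837  354.5859] [264 347  17  17 227]
L [ 0.4769 -0.2661  0.046 ] [ 0.4789 -0.2683  0.046 ] [ 0.478  -0.2665  0.043 ] [np.float64(0.000760047033461403), np.float64(0.0007600470334613676)]
[array([ 0.4756, -0.2654,  0.046 ]), array([ 0.477 , -0.2651,  0.046 ])]
(458.0625, 270.3125) [458.2706 270.7412] [454 266  10  11  85]
(287.5833333333333, 400.9166666666667) [286.7188 400.3   ] [280 394  15  14 160]
S [ 0.4992 -0.3602  0.041 ] [ 0.5008 -0.3613  0.041 ] [ 0.5001 -0.3605  0.0393] [np.float64(0.0006367324412826576), np.float64(0.0006367324412826604)]
[array([ 0.4981, -0.3608,  0.041 ]), array([ 0.4993, -0.36  ,  0.041 ])]
```

```bash
python3 -m handwheel '[[0,0.03,0.024,0,8],[0,0.06,0.048,0,16],[0,0.09,0.072,0,24],[0,0.12,0.096,0,32],[0,0.15,0.12,0,40]]' 20; python3 -m handwheel '[[0,0.03,0.024,-0.01,8],[0,0.06,0.05,-0.02,16],[0,0.09,0.075,-0.03,24],[0,0.12,0.1,-0.04,32],[0,0.15,0.12,-0.05,40]]'
```

```text
time: 0.7
ee_pos: [0.2932, -0.41, 0.2308]
tcp_rot: [-180.0, 0.0, -34.7]
wrist_force: [0.8, -0.7, -0.2]
opening: 0.0856
time: 1.2
ee_pos: [0.4443, -0.2884, 0.1804]
tcp_rot: [-180.0, 0.0, 5.7]
wrist_force: [0.5, -0.7, 0.9]
opening: 0.0852
```

```bash
python3 -m handwheel '[[0,0.015,0.01,-0.03,2],[0,0.0332,0.0219,-0.06,4.1],[0,0.0332,0.0219,-0.06,4.1],[0,0.0332,0.0219,-0.06,4.1]]'; python3 - <<'E'
from h import *
s=cam("side");t=cam("top")
cv2.imwrite("pics/a.png",np.hstack([cv2.resize(s["color"][250:450,200:350],None,fx=2.6,fy=2.6),cv2.resize(t["color"][200:400,350:500],None,fx=2.6,fy=2.6)]))
E
```

```text
time: 1.6
ee_pos: [0.4772, -0.2662, 0.1201]
tcp_rot: [-179.9, 0.1, 9.8]
wrist_force: [0.1, 0.0, 0.4]
opening: 0.0852
```

View pics/a.png

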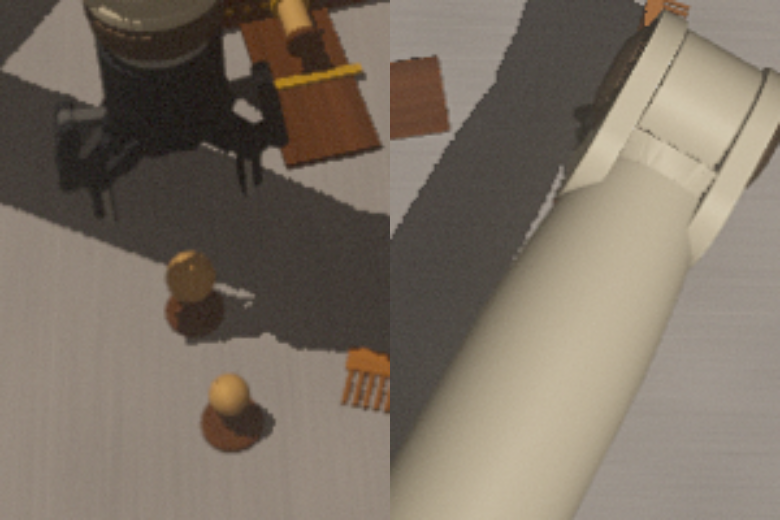

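The gripper is above the large ball (side crop, ball at 190,275). I'll descend and grip it.

```bash
python3 -m handwheel '[[0,0.0003,-0.0003,-0.04,0],[0,0.0003,-0.0003,-0.075,0],[0,0.0003,-0.0003,-0.088,0],[0,0.0003,-0.0003,-0.088,0]]' 20; python3 -m handwheel '[[0.3,0,0,0,0],[0.6,0,0,0,0],[0.8,0,0,0,0],[0.8,0,0,0,0],[0.8,0,0,0,0]]' 20;python3 -m handwheel '[[0.8,0,0,0,0],[0.8,0,0,0,0],[0.8,0,0,0,0]]'; python3 - <<'E'
from h import *
s=cam("side")
cv2.imwrite("pics/b.png",cv2.resize(s["color"][270:430,200:350],None,fx=3.5,fy=3.5))
E
```

```text
time: 2.1
ee_pos: [0.4768, -0.2677, 0.0332]
tcp_rot: [-180.0, 0.1, 9.6]
wrist_force: [0.6, -0.4, 0.5]
opening: 0.0855
time: 2.6
ee_pos: [0.4779, -0.2681, 0.0348]
tcp_rot: [179.9, -0.1, 9.7]
wrist_force: [2.0, 0.8, 5.4]
opening: 0.0346
time: 2.9
ee_pos: [0.4781, -0.2681, 0.0351]
tcp_rot: [179.9, -0.1, 9.7]
wrist_force: [1.0, 0.6, 1.7]
opening: 0.0345
```

View pics/b.png

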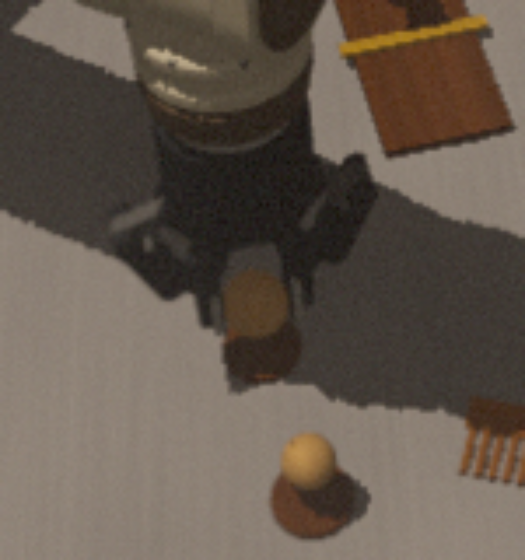

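```bash
python3 -m handwheel '[[0.8,0,0,0.02,0],[0.8,0,0,0.05,0],[0.8,0,0,0.09,0],[0.8,0,0,0.1,0],[0.8,0,0,0.1,0]]' ; python3 - <<'E'
from h import *
s=cam("side")
cv2.imwrite("pics/c.png",cv2.resize(s["color"][200:400,200:350],None,fx=4,fy=3,interpolation=cv2.INTER_CUBIC))
E
```

```text
time: 3.45
ee_pos: [0.4788, -0.2686, 0.1366]
tcp_rot: [179.8, -0.2, 9.7]
wrist_force: [0.1, 0.2, -1.4]
opening: 0.0345
```

View pics/c.png

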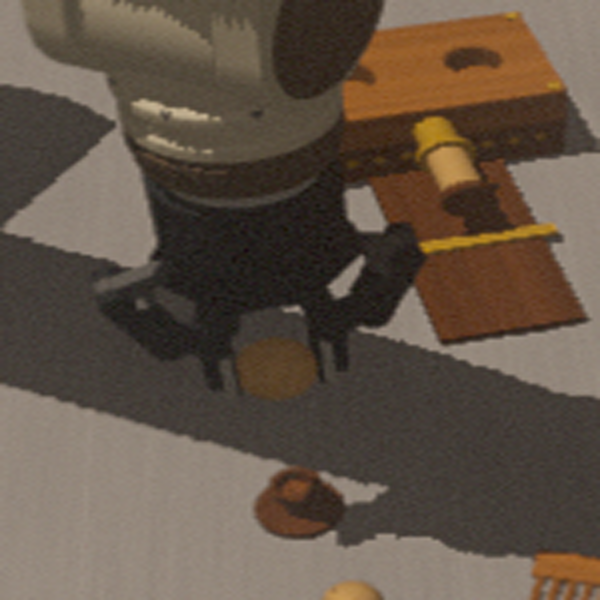

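```bash
python3 - <<'E'
from h import *
s=cam("side")
for z in(.142,.145,.148,.152): print(plane(s,(268.4,322.3),z))
print(get_obs()["ee_pos"])
E
```

```text
[ 0.47803848 -0.26468494  0.142     ]
[ 0.47820184 -0.267066    0.145     ]
[ 0.47836519 -0.26944706  0.148     ]
[ 0.478583   -0.27262181  0.152     ]
[ 0.47774978 -0.26794832  0.13372318]
```

```bash
python3 -m handwheel '[[0.8,0.003,0.03,0,0],[0.8,0.008,0.07,0,0],[0.8,0.013,0.11,0,0],[0.8,0.018,0.15,0,0],[0.8,0.022,0.19,0,0]]' ;python3 -m handwheel '[[0.8,0.004,0.04,0,0],[0.8,0.008,0.08,0,0],[0.8,0.012,0.12,0,0],[0.8,0.016,0.145,0,0],[0.8,0.016,0.145,0,0]]' 
```

```text
time: 4.05
ee_pos: [0.4988, -0.0763, 0.1316]
tcp_rot: [180.0, 0.1, 9.6]
wrist_force: [1.0, -0.6, 0.0]
opening: 0.0346
time: 4.55
ee_pos: [0.514, 0.0713, 0.1293]
tcp_rot: [-180.0, 0.3, 9.8]
wrist_force: [-0.1, 0.4, -1.2]
opening: 0.0345
```

```bash
python3 -m handwheel '[[0.8,0.0033,0.0025,-0.015,0],[0.8,0.0033,0.0025,-0.032,0],[0.8,0.0033,0.0025,-0.036,0],[0.8,0.0033,0.0025,-0.036,0]]'; python3 - <<'E'
from h import *
s=cam("side");t=cam("top")
cv2.imwrite("pics/d.png",np.hstack([cv2.resize(s["color"][150:290,240:370],None,fx=3.,fy=3,interpolation=cv2.INTER_CUBIC),cv2.resize(t["color"][190:330,240:370],None,fx=3,fy=3)]))
print(get_obs()["ee_pos"])
E
```

```text
time: 4.95
ee_pos: [0.5163, 0.0732, 0.0918]
tcp_rot: [-180.0, 0.5, 9.8]
wrist_force: [0.2, -0.5, 0.3]
opening: 0.035
[0.51732495 0.07336838 0.0935648 ]
```

View pics/d.png

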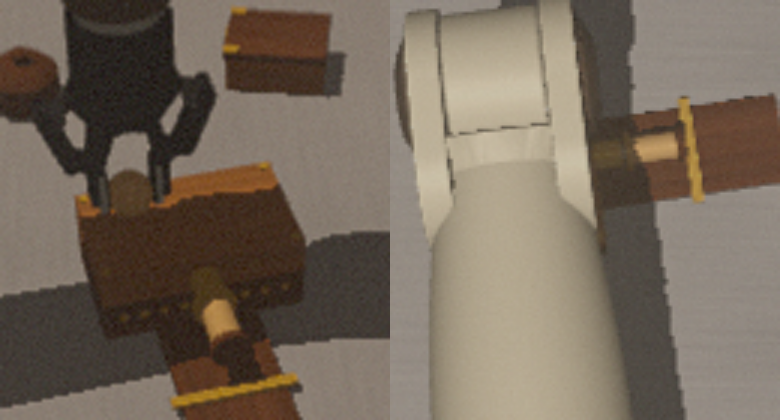

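```bash
python3 - <<'E'
from h import *
s=cam("side")
for z in(.1,.103,.106): print(plane(s,(283,213.7),z))
print(get_obs()["ee_pos"])
E
python3 -m handwheel '[[0.8,0.0003,0.001,-0.01,0],[0.8,0.0003,0.001,-0.018,0],[0.8,0.0003,0.001,-0.021,0],[0.8,0.0003,0.001,-0.021,0]]'
```

```text
[0.51710766 0.07549958 0.1       ]
[0.51710639 0.07189704 0.103     ]
[0.51710512 0.06829449 0.106     ]
[0.51754909 0.07348655 0.09391186]
time: 5.5
ee_pos: [0.5174, 0.0744, 0.0721]
tcp_rot: [-180.0, 0.3, 9.8]
wrist_force: [-0.1, 0.7, -0.2]
opening: 0.0349
```

```bash
python3 -m handwheel '[[0.8,0,0,-0.002,0],[0.8,0,0,-0.002,0],[0.45,0,0,-0.002,0],[0.3,0,0,-0.002,0],[0.3,0,0,-0.002,0]]';python3 -m handwheel '[[0.3,0,0,0,0],[0.3,0,0,0.03,0],[0.2,0,0,0.07,0],[0.2,0,-0.02,0.09,0],[0.1,0,-0.06,0.09,0]]'; python3 - <<'E'
from h import *
s=cam("side")
cv2.imwrite("pics/e.png",cv2.resize(s["color"][150:290,240:370],None,fx=4,fy=4,interpolation=cv2.INTER_CUBIC))
print(get_obs()["ee_pos"])
E
```

```text
time: 6.0
ee_pos: [0.5175, 0.0744, 0.0703]
tcp_rot: [-180.0, 0.3, 9.8]
wrist_force: [-0.6, 0.7, -0.5]
opening: 0.0596
time: 6.5
ee_pos: [0.5191, 0.0154, 0.1639]
tcp_rot: [-180.0, -0.0, 10.0]
wrist_force: [0.3, -0.1, 0.3]
opening: 0.0771
[0.51827779 0.00984789 0.16231422]
```

View pics/e.png

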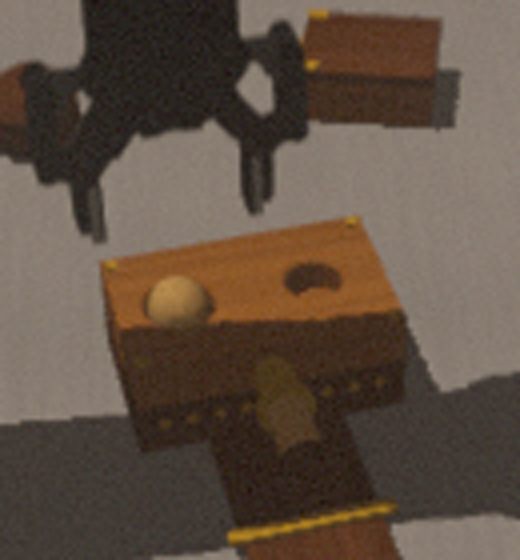

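The large ball sits in the large cup, at (178,302) in the crop. Next is the small ball.

```bash
python3 -m handwheel '[[0,-0.002,-0.035,0,0],[0,-0.004,-0.08,0,0],[0,-0.006,-0.12,0,0],[0,-0.008,-0.16,0,0],[0,-0.01,-0.2,-0.01,0]]' ;python3 -m handwheel '[[0,-0.002,-0.04,0,0],[0,-0.004,-0.08,0,0],[0,-0.006,-0.12,-0.01,0],[0,-0.008,-0.16,-0.03,0],[0,-0.008,-0.17,-0.05,0]]' 
```

```text
time: 7.05
ee_pos: [0.5085, -0.192, 0.1535]
tcp_rot: [179.8, 0.0, 9.8]
wrist_force: [1.3, 0.2, -0.2]
opening: 0.0852
time: 7.55
ee_pos: [0.4998, -0.3657, 0.1026]
tcp_rot: [179.8, 0.0, 9.6]
wrist_force: [0.1, 1.3, 0.6]
opening: 0.0855
```

```bash
python3 -m handwheel '[[0,0,0.0045,-0.02,0],[0,0,0.0045,-0.05,0],[0,0,0.0045,-0.07,0],[0,0,0.0045,-0.073,0],[0,0,0.0045,-0.073,0]]'; python3 -m handwheel '[[0.3,0,0,0,0],[0.6,0,0,0,0],[0.85,0,0,0,0],[0.85,0,0,0,0],[0.85,0,0,0,0]]' 20; python3 -m handwheel '[[0.85,0,0,0,0],[0.85,0,0,0,0]]'; python3 - <<'E'
from h import *
s=cam("side")
cv2.imwrite("pics/f.png",cv2.resize(s["color"][300:450,200:350],None,fx=3.5,fy=3.5))
E
```

```text
time: 8.05
ee_pos: [0.4996, -0.361, 0.0295]
tcp_rot: [179.8, 0.1, 9.6]
wrist_force: [-0.8, 0.8, 0.1]
opening: 0.0854
time: 8.55
ee_pos: [0.5002, -0.3612, 0.0304]
tcp_rot: [179.7, -0.0, 9.6]
wrist_force: [0.6, 0.6, 4.0]
opening: 0.0262
time: 8.75
ee_pos: [0.5003, -0.3612, 0.0305]
tcp_rot: [179.7, -0.0, 9.6]
wrist_force: [0.5, 1.9, 2.4]
opening: 0.0265
```

View pics/f.png

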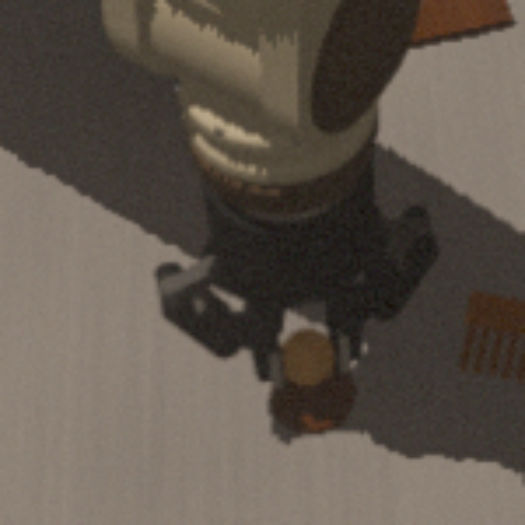

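```bash
python3 -m handwheel '[[0.85,0,0,0.02,0],[0.85,0,0,0.05,0],[0.85,0,0,0.09,0],[0.85,0.005,0.02,0.115,0],[0.85,0.01,0.05,0.12,0]]' ; python3 -m handwheel '[[0.85,0.009,0.04,0,0],[0.85,0.018,0.08,0,0],[0.85,0.027,0.12,0,0],[0.85,0.036,0.16,0,0],[0.85,0.045,0.2,0,0]]' ; python3 -m handwheel '[[0.85,0.009,0.04,0,0],[0.85,0.018,0.08,0,0],[0.85,0.027,0.12,0,0],[0.85,0.036,0.16,0,0],[0.85,0.04,0.19,0,0]]'
```

```text
time: 9.3
ee_pos: [0.5111, -0.3124, 0.1538]
tcp_rot: [179.5, -0.2, 9.5]
wrist_force: [0.8, 0.5, -0.6]
opening: 0.0267
time: 9.8
ee_pos: [0.5559, -0.1109, 0.1536]
tcp_rot: [179.5, -0.2, 9.5]
wrist_force: [0.2, 0.3, -0.7]
opening: 0.0263
time: 10.3
ee_pos: [0.596, 0.0813, 0.153]
tcp_rot: [179.5, -0.1, 9.6]
wrist_force: [1.5, -0.5, -0.1]
opening: 0.026
```

```bash
python3 -m handwheel '[[0.85,0.0002,0.0065,-0.015,0],[0.85,0.0002,0.0065,-0.045,0],[0.85,0.0002,0.0065,-0.056,0],[0.85,0.0002,0.0065,-0.058,0],[0.85,0.0002,0.0065,-0.058,0]]'; python3 - <<'E'
from h import *
s=cam("side")
cv2.imwrite("pics/g.png",cv2.resize(s["color"][150:290,240:370],None,fx=4.,fy=4,interpolation=cv2.INTER_CUBIC))
print(get_obs()["ee_pos"])
E
```

```text
time: 10.8
ee_pos: [0.5961, 0.087, 0.0952]
tcp_rot: [179.5, -0.1, 9.5]
wrist_force: [0.5, -0.8, 0.5]
opening: 0.0266
[0.5965256  0.08715434 0.09596886]
```

View pics/g.png

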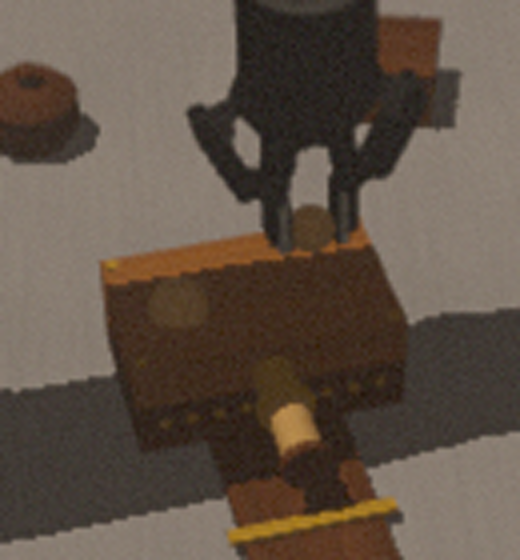

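```bash
python3 - <<'E'
from h import *
s=cam("side")
for z in(.102,.105,.108): print(plane(s,(318.1,206.9),z))
E
python3 -m handwheel '[[0.85,0,0.0007,-0.01,0],[0.85,0,0.0007,-0.02,0],[0.85,0,0.0007,-0.025,0],[0.85,0,0.0007,-0.025,0]]'
```

```text
[0.59834471 0.08852965 0.102     ]
[0.59801919 0.08486551 0.105     ]
[0.59769367 0.08120137 0.108     ]
time: 11.3
ee_pos: [0.596, 0.0879, 0.07]
tcp_rot: [179.5, -0.1, 9.5]
wrist_force: [-0.9, 0.5, -0.2]
opening: 0.0262
```

```bash
python3 -m handwheel '[[0.85,-0.0007,0,-0.001,0],[0.85,-0.0007,0,-0.001,0],[0.6,-0.0007,0,-0.001,0],[0.45,-0.0007,0,-0.001,0],[0.45,-0.0007,0,-0.001,0]]';python3 -m handwheel '[[0.45,0,0,0,0],[0.45,0,0,0.03,0],[0.45,0,0,0.07,0],[0.45,0,-0.02,0.09,0],[0.45,0,-0.06,0.09,0]]';python3 -m handwheel '[[0.45,0,-0.04,0,0],[0.45,0,-0.08,0,0],[0.45,0,-0.12,0,0],[0.45,0,-0.14,0,0],[0.45,0,-0.14,0,0]]'; python3 - <<'E'
from h import *
s=cam("side","pics/s1.png")
cv2.imwrite("pics/i.png",cv2.resize(s["color"][150:350,220:370],None,fx=4,fy=3,interpolation=cv2.INTER_CUBIC))
print(get_obs()["ee_pos"])
E
```

```text
time: 11.8
ee_pos: [0.5955, 0.0879, 0.0692]
tcp_rot: [179.5, -0.1, 9.5]
wrist_force: [-0.2, 0.2, 0.3]
opening: 0.0471
time: 12.3
ee_pos: [0.597, 0.0292, 0.1631]
tcp_rot: [179.5, -0.5, 9.7]
wrist_force: [0.9, -0.8, -0.1]
opening: 0.0471
time: 12.8
ee_pos: [0.5968, -0.1134, 0.1631]
tcp_rot: [179.5, -0.5, 9.5]
wrist_force: [0.1, 0.8, 0.4]
opening: 0.0471
[ 0.59686081 -0.11189553  0.16310579]
```

View pics/i.png

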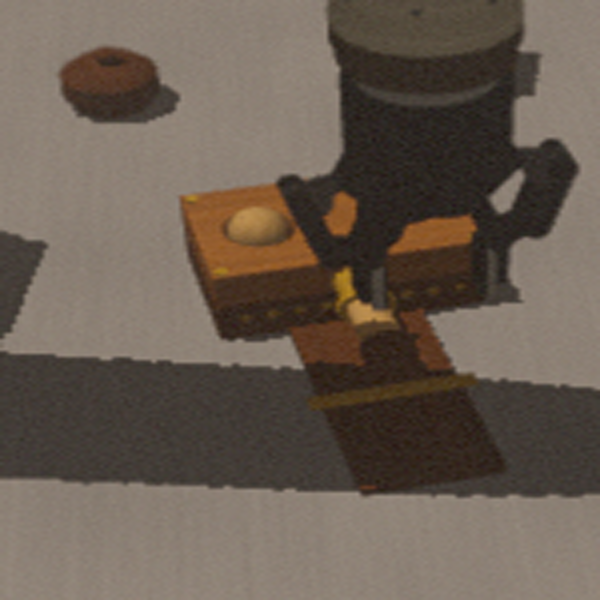

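```bash
python3 -m handwheel '[[0.45,-0.02,-0.04,0,0],[0.45,-0.05,-0.08,0,0],[0.45,-0.08,-0.12,0,0],[0.45,-0.1,-0.15,0,0],[0.45,-0.1,-0.15,0,0]]'; python3 - <<'E'
from h import *
s=cam("side","pics/s2.png");t=cam("top","pics/t2.png")
cv2.imwrite("pics/j.png",np.hstack([cv2.resize(s["color"][180:320,240:370],None,fx=3.,fy=4,interpolation=cv2.INTER_CUBIC),cv2.resize(t["color"][190:330,260:390],None,fx=3,fy=4,interpolation=cv2.INTER_CUBIC)]))
print(get_obs()["ee_pos"])
E
```

```text
time: 13.35
ee_pos: [0.4952, -0.2637, 0.1635]
tcp_rot: [179.5, -0.5, 9.4]
wrist_force: [0.5, -0.6, 0.4]
opening: 0.0467
[ 0.49697116 -0.26146461  0.1633293 ]
```

View pics/j.png

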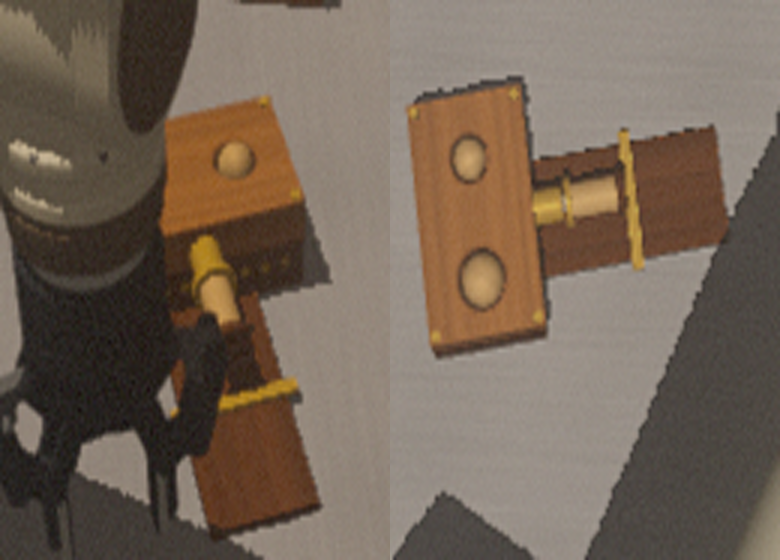

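Both balls lie in their cups: the small at about (235,158) in the side crop, and both centred in the top crop. Next I'll measure the plunger.

```bash
python3 - <<'E'
from h import *
np.set_printoptions(precision=4,suppress=True)
t=cam("top");s=cam("side")
cv2.imwrite("pics/k.png",cv2.resize(t["color"][215:265,300:370],None,fx=11,fy=11,interpolation=cv2.INTER_CUBIC))
T=lambda p:uz(p,(260,200),6); S=lambda p:uz(p,(250,195),4.8)
o=np.array([.559,.0819]); yw=.17; ey=np.array([np.sin(yw),-np.cos(yw)]);ex=np.array([np.cos(yw),np.sin(yw)])
for n,c,u,z in [("collarT",t,T((357,239)),.046),("handle0T",t,T((364,236)),.055),("handle1T",t,T((455,229)),.055),("collarS",s,S((294,260)),.046),("barT",t,T((482,239)),.013),("barS",s,S((328,409)),.013)]:
    p=plane(c,u,z); print(n,p,"along",(p[:2]-o)@ey,"x",(p[:2]-o)@ex)
E
```

```text
collarT [0.5731 0.0042 0.046 ] along 0.07893024165083773 x 0.000749885515335311
handle0T [0.5728 0.001  0.055 ] along 0.08201517638957134 x -0.00012179995357096536
handle1T [ 0.5766 -0.0384  0.055 ] along 0.12150960023899751 x -0.002953837007270484
collarS [0.5738 0.0106 0.046 ] along 0.07282332110363401 x 0.00254011086951007
barT [ 0.5805 -0.0507  0.013 ] along 0.13437907069596683 x -0.0012146424530365117
barS [ 0.5831 -0.0552  0.013 ] along 0.1391835180297757 x 0.0006029024250239917
```

View pics/k.png

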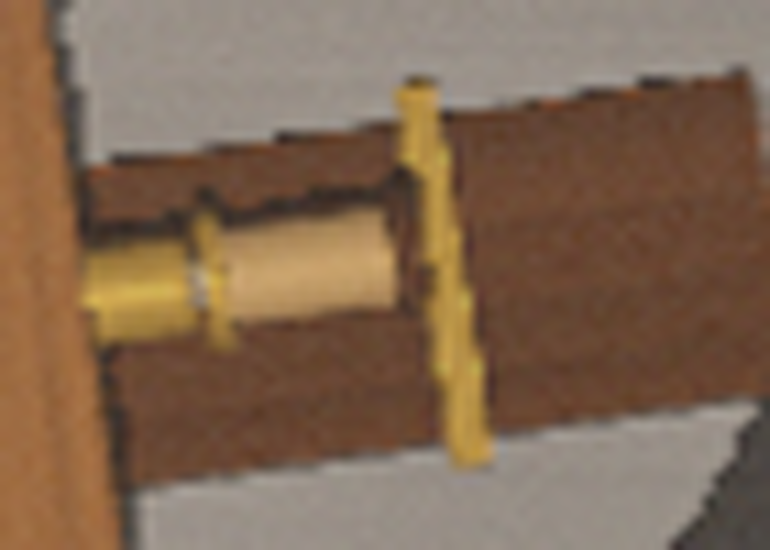

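```bash
python3 - <<'E'
from h import *
np.set_printoptions(precision=4,suppress=True)
t=cam("top")
im=t["color"];hsv=cv2.cvtColor(im,cv2.COLOR_BGR2HSV)
m=((hsv[...,0]>20)&(hsv[...,0]<32)&(hsv[...,1]>140)&(hsv[...,2]>90)).astype(np.uint8)
k,l,st,ce=cv2.connectedComponentsWithStats(m)
for yw in(.16,.17,.18):
  o=np.array([.559,.0819]); ey=np.array([np.sin(yw),-np.cos(yw)])
  for i in range(1,k):
    if st[i][4]>12 and 270<ce[i][0]<390 and 200<ce[i][1]<290:
      w=hsv[...,1].astype(float)
      print(yw,ce[i],st[i],(plane(t,ce[i],.013)[:2]-o)@ey)
  print('collar',(plane(t,(319.1,239.3),.05)[:2]-o)@ey)
sub=im[228:250,312:326]
b=sub.astype(int); print("R-B"); print(b[...,2]-b[...,0])
E
```

```text
collar 0.07896233133519517
collar 0.07896909531769986
collar 0.07896796245648013
R-B
[[ 20  16  16  16  18  19  20  23  31  42  49  58  57  53]
 [ 23  28  39  52  59  56  58  54  53  55  52  49  50  51]
 [ 54  57  53  53  52  53  56  52  58  53  52  52  55  54]
 [ 55  56  54  48  55  55  48  49  53  48  50  50  51  54]
 [ 53  50  48  55  53  46  20  34  48  55  61  49  52  51]
 [ 51  55  50  51  54  46  26  21  35  53  57  50  20  18]
 [ 51  50  47  26  25  32  57  48  23  19  20  23  25  30]
 [ 22  21  24  19  21  52  90  75  31  38  37  45  52  64]
 [ 28  30  36  39  35  57  93  89  67  70  72  74  76  77]
 [ 75  77  77  85  73  47  90 100  85  84  83  83  84  84]
 [ 93  92  97 100  85  42  81 108  92  87  85  88  86  90]
 [103 104 107 109  93  57  78 113  87  89  92  91  92  91]
 [112 115 117 118 114  56  61 126 101  93  95  90  92  92]
 [125 123 126 127 126  72  55 129 103  91  90  90  91  91]
 [122 118 115 116 110  60  47 122 105  85  87  88  86  83]
 [108 106 105 107 107  95  68 102 103  85  79  80  79  81]
 [102 103  99  95  94  82  66  93  95  54  63  56  52  46]
 [ 86  83  80  68  66  55  65  83  89  70  57  47  53  53]
 [ 49  53  53  50  54  52  55  73  73  67  50  53  53  54]
 [ 54  51  54  52  56  58  51  52  52  53  51  54  52  53]
 [ 54  58  51  53  53  56  53  53  50  54  51  54  54  53]
 [ 57  55  54  55  48  51  53  54  56  53  54  55  53  54]]
```

```bash
python3 - <<'E'
from h import *
t=cam("top"); b=t["color"].astype(int); d=(b[...,2]-b[...,0])
o=np.array([.559,.0819]);yw=.17; ey=np.array([np.sin(yw),-np.cos(yw)]);ex=np.array([np.cos(yw),np.sin(yw)])
P=[]
for r in range(223,257):
    row=d[r,331:350].astype(float); w=np.clip(row-65,0,None)
    if r>=230 and r<=243: w[:4+0]=0
    if w.sum()>40:
        c=(w*np.arange(331,350)).sum()/w.sum(); p=plane(t,(c,r),.013)[:2]-o; P.append((p@ex,p@ey)); print(r,round(c,2),np.round(P[-1],4))
P=np.array(P); print(P.mean(0),np.polyfit(P[:,0],P[:,1],1))
E
```

```text
223 337.25 [0.0442 0.1342]
224 337.41 [0.0414 0.1342]
225 337.86 [0.0386 0.1349]
226 337.8 [0.0359 0.1344]
227 337.66 [0.0332 0.1336]
228 338.05 [0.0303 0.1342]
229 338.21 [0.0276 0.1342]
230 338.82 [0.0246 0.1354]
231 339.26 [0.0217 0.1361]
232 339.23 [0.019  0.1357]
233 339.37 [0.0163 0.1356]
234 339.5 [0.0135 0.1355]
235 339.59 [0.0108 0.1353]
236 339.81 [0.008  0.1355]
237 339.49 [0.0055 0.1343]
238 339.01 [0.003  0.1326]
239 339.2 [0.0002 0.1327]
240 339.5 [-0.0026  0.133 ]
241 340.03 [-0.0055  0.134 ]
242 340.27 [-0.0083  0.1342]
243 340.59 [-0.0111  0.1347]
244 340.62 [-0.0138  0.1343]
245 340.73 [-0.0165  0.1342]
246 340.81 [-0.0192  0.134 ]
247 341.12 [-0.022   0.1344]
248 341.19 [-0.0247  0.1342]
249 341.5 [-0.0275  0.1346]
250 341.7 [-0.0303  0.1347]
251 341.72 [-0.033   0.1343]
252 341.68 [-0.0356  0.1338]
253 341.63 [-0.0383  0.1333]
254 341.93 [-0.041   0.1337]
255 342.23 [-0.0438  0.134 ]
256 342.36 [-0.0465  0.134 ]
[-0.0013538   0.13434299] [0.00934247 0.13435564]
```

```bash
python3 -m handwheel '[[0.3,0.015,0.045,0,0],[0.3,0.03,0.09,0,0],[0.3,0.045,0.14,0,0],[0.3,0.06,0.185,0,0],[0.3,0.075,0.225,0,0]]'; python3 -m handwheel '[[0.3,0.003,0.015,-0.02,0],[0.3,0.003,0.018,-0.04,0],[0.3,0.003,0.018,-0.06,0],[0.3,0.003,0.018,-0.06,0]]'; python3 - <<'E'
from h import *
s=cam("side")
cv2.imwrite("pics/l.png",cv2.resize(s["color"][180:320,240:370],None,fx=4,fy=4,interpolation=cv2.INTER_CUBIC))
E
```

```text
time: 14.15
ee_pos: [0.5732, -0.032, 0.1631]
tcp_rot: [179.5, -0.5, 9.8]
wrist_force: [1.0, -0.0, 0.0]
opening: 0.0598
time: 14.55
ee_pos: [0.5748, -0.0125, 0.1001]
tcp_rot: [179.6, -0.2, 9.9]
wrist_force: [0.1, -0.1, -0.8]
opening: 0.0598
```

View pics/l.png

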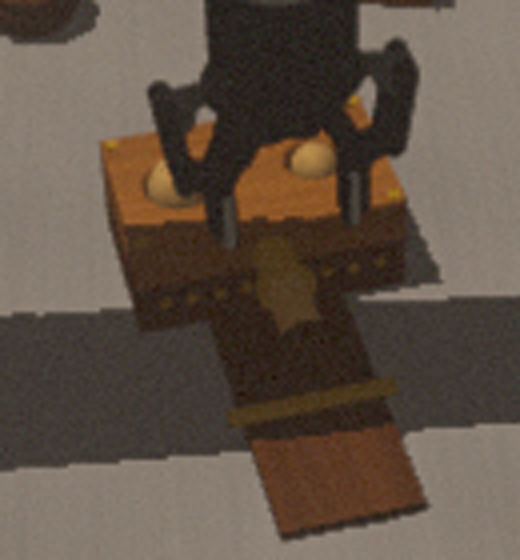

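```bash
python3 -m handwheel '[[0.3,0,-0.0055,-0.02,0],[0.3,0,-0.0055,-0.045,0],[0.3,0,-0.0055,-0.065,0],[0.3,0,-0.0055,-0.071,0],[0.3,0,-0.0055,-0.071,0]]'; python3 - <<'E'
from h import *
s=cam("side")
cv2.imwrite("pics/m.png",cv2.resize(s["color"][180:320,240:370],None,fx=4,fy=4,interpolation=cv2.INTER_CUBIC))
E
```

```text
time: 15.1
ee_pos: [0.5755, -0.0183, 0.0315]
tcp_rot: [179.6, -0.3, 9.9]
wrist_force: [0.5, 0.3, 0.2]
opening: 0.0599
```

View pics/m.png

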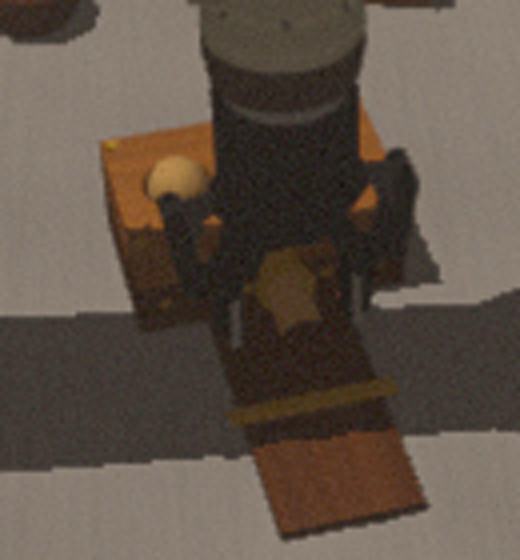

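```bash
python3 -m handwheel '[[0.5,0,0,0,0],[0.7,0,0,0,0],[0.9,0,0,0,0],[0.9,0,0,0,0],[0.9,0,0,0,0]]' 60;python3 -m handwheel '[[0.9,0,0,0,0],[0.9,0,0,0,0],[0.9,0,0,0,0]]'; python3 - <<'E'
from h import *
s=cam("side")
cv2.imwrite("pics/n.png",cv2.resize(s["color"][180:320,240:370],None,fx=4,fy=4,interpolation=cv2.INTER_CUBIC))
for i in range(4):print(get_obs()["ee_pos"]);cam("side")
E
```

```text
time: 15.65
ee_pos: [0.5773, -0.0183, 0.0339]
tcp_rot: [179.5, -0.6, 9.9]
wrist_force: [1.2, -0.0, 6.1]
opening: 0.0216
time: 15.95
ee_pos: [0.5773, -0.0182, 0.0339]
tcp_rot: [179.5, -0.6, 9.9]
wrist_force: [1.3, -0.4, 0.8]
opening: 0.022
[ 0.5772426  -0.01824343  0.03392302]
[ 0.57727576 -0.01826159  0.03393176]
[ 0.5772777  -0.01827872  0.03394637]
[ 0.57726958 -0.0182531   0.03394464]
```

View pics/n.png

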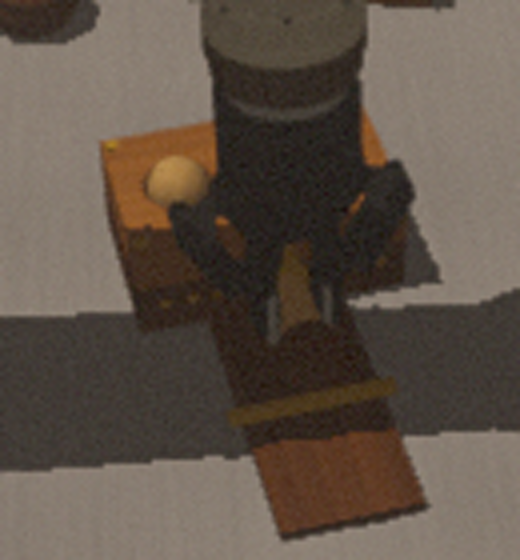

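```bash
python3 -m handwheel '[[0.9,0.001,-0.006,0,0],[0.9,0.0025,-0.015,0,0],[0.9,0.004,-0.024,0,0],[0.9,0.005,-0.03,0,0],[0.9,0.005,-0.03,0,0]]' 80;python3 -m handwheel '[[0.9,0.001,-0.006,0,0],[0.9,0.0025,-0.015,0,0],[0.9,0.0035,-0.021,0,0],[0.9,0.0042,-0.0245,0,0],[0.9,0.0042,-0.0245,0,0]]'; python3 - <<'E'
from h import *
s=cam("side");t=cam("top")
cv2.imwrite("pics/o.png",np.hstack([cv2.resize(s["color"][180:320,240:370],None,fx=3,fy=4,interpolation=cv2.INTER_CUBIC),cv2.resize(t["color"][190:330,260:390],None,fx=3,fy=4,interpolation=cv2.INTER_CUBIC)]))
o=get_obs();print(o["ee_pos"],o["wrist_force"],o["time"])
E
```

```text
time: 16.7
ee_pos: [0.5824, -0.0488, 0.034]
tcp_rot: [179.6, -0.6, 9.9]
wrist_force: [0.1, 5.7, 2.4]
opening: 0.0215
time: 17.2
ee_pos: [0.5866, -0.0731, 0.034]
tcp_rot: [179.7, -0.6, 9.9]
wrist_force: [-0.9, 9.3, 2.9]
opening: 0.0214
[ 0.5865328  -0.07277446  0.03400381] [-0.32883532  8.22958872  3.8051138 ] 17.3
```

View pics/o.png

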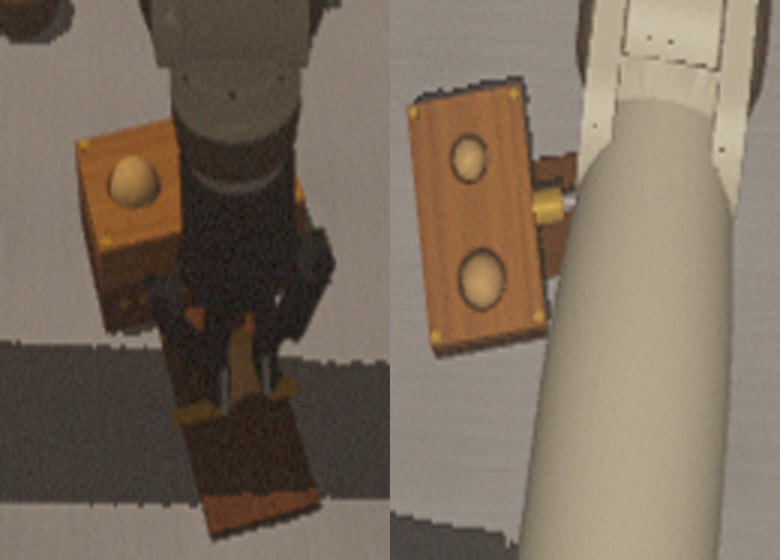

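```bash
python3 - <<'E'
from h import *
s=cam("side","pics/s3.png")
Rm=R.from_euler('xyz',s["orientation"],degrees=True).as_matrix().T
rv,_=cv2.Rodrigues(Rm); tv=-Rm@np.array(s["origin"])
pr=lambda P:cv2.projectPoints(np.array(P,float),rv,tv,s["K"],np.array(s["dist_coeffs"]))[0][:,0]
o=np.array([.5595,.0817,0]);yw=.167;ex=np.array([np.cos(yw),np.sin(yw),0]);ey=np.array([np.sin(yw),-np.cos(yw),0])
P=lambda a,b,z:o+a*ex+b*ey+np.array([0,0,z])
def ov(im,off,nm,d):
    k=6;x0,y0,x1,y1=off;c=cv2.resize(im[y0:y1,x0:x1],None,fx=k,fy=k,interpolation=cv2.INTER_CUBIC)
    c=cv2.convertScaleAbs(c,alpha=1.5)
    def dr(pts,col): cv2.polylines(c,[np.round((pr(pts)-[x0,y0]+.5)*k).astype(int)],True,col,1)
    dr([P(-.048,.1293,.013),P(.048,.1293,.013),P(.048,.1393,.013),P(-.048,.1393,.013)],(255,255,0))
    th=np.linspace(0,2*np.pi,40)
    dr([P(.017*np.cos(a),.0815+d,.046+.017*np.sin(a)) for a in th],(0,255,0))
    dr([P(.016*np.cos(a),.1295+d,.046+.016*np.sin(a)) for a in th],(255,0,255))
    dr([P(-.08,-.05,.066),P(.08,-.05,.066),P(.08,.05,.066),P(-.08,.05,.066)],(255,0,0))
    cv2.imwrite(nm,c)
ov(cv2.imread("pics/side0.png"),(260,195,360,295),"pics/p.png",0)
ov(s["color"],(260,225,360,315),"pics/q.png",.0555)
E
```

```text
(no output)
```

View pics/p.png

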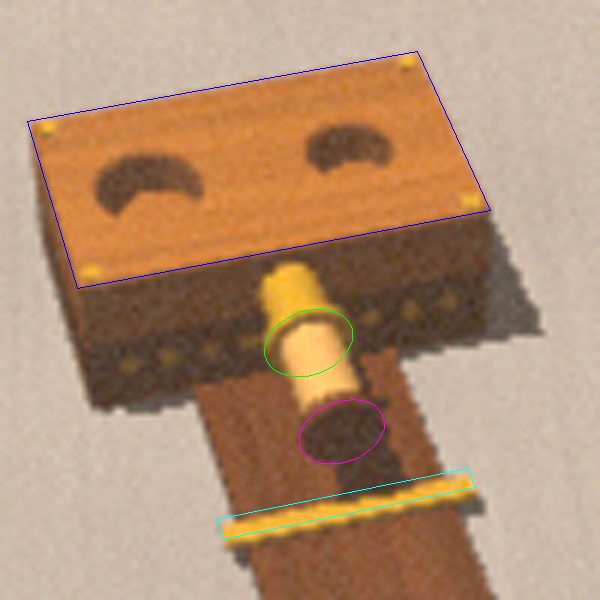

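View pics/q.png

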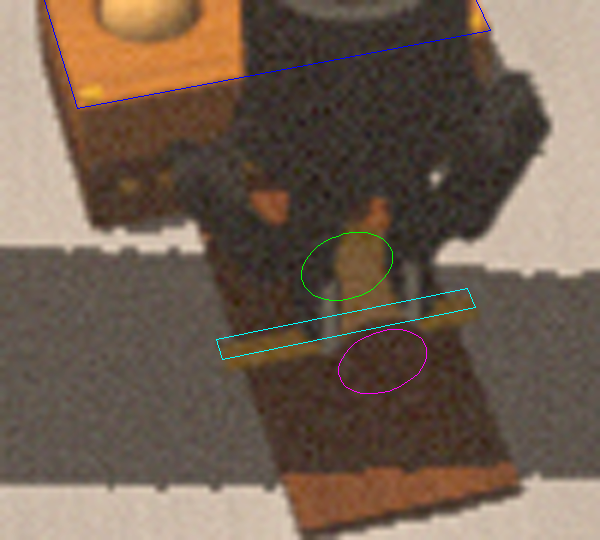

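```bash
python3 - <<'E'
import cv2,numpy as np
a=cv2.imread("pics/side0.png")[240:285,295:335]; b=cv2.imread("pics/s3.png")[255:300,300:340]
b=cv2.convertScaleAbs(b,alpha=2.6)
cv2.imwrite("pics/r.png",np.hstack([cv2.resize(x,None,fx=9.5,fy=12,interpolation=cv2.INTER_CUBIC) for x in(a,b)]))
E
```

```text
(no output)
```

View pics/r.png

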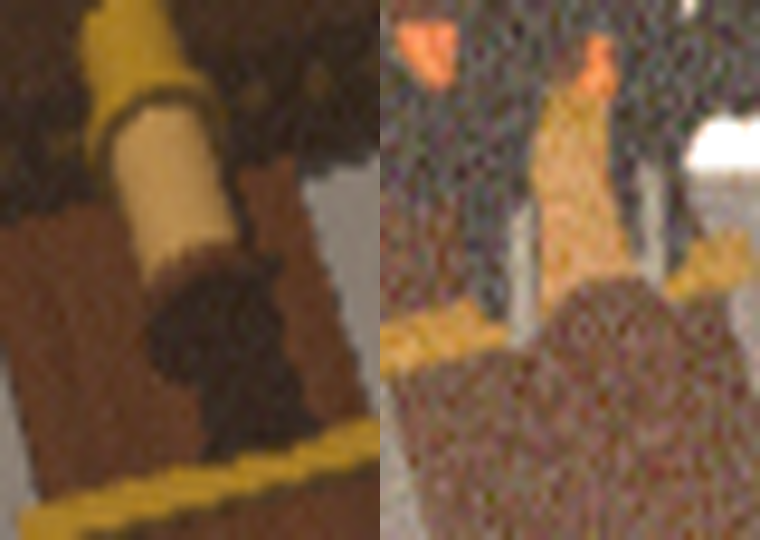

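```bash
python3 - <<'E'
from h import *
s=cam("side")
o=np.array([.5595,.0817]);yw=.167;ex=np.array([np.cos(yw),np.sin(yw)]);ey=np.array([np.sin(yw),-np.cos(yw)])
for n,u in [("rest",(316.6-.4,260-.5)),("now",(325.8-.4,277.9-.5))]:
    p=plane(s,u,.062)[:2]-o; print(n,p@ey,p@ex)
# bar edges in the rest side image: gradient across bar per column
im=cv2.imread("pics/side0.png").astype(int); d=im[...,2]-im[...,0]
for c in (300,303,306,309,325,329,332,335):
    col=d[265:295,c]; r=np.where(col>70)[0]+265; print(c,r.min(),r.max(),col[r.min()-266:r.max()-263])
    print((plane(s,(c,r.min()-.5),.013)[:2]-o)@ey,(plane(s,(c,r.max()+.5),.008)[:2]-o)@ey)
print(get_obs()["ee_pos"])
E
```

```text
rest 0.12425085655509276 0.0011428560719492025
now 0.18035019878064712 0.005998114102641043
300 282 284 [ 67 116 122 132  64]
0.13318906381746642 0.13736668044213454
303 281 284 [ 57 110 128 121  97  49]
0.1320602016298852 0.13913345627435533
306 280 283 [ 62  84 126 123 126  59]
0.1309283288872121 0.13802312573616185
309 280 283 [ 62 117 129 132  75  39]
0.1327042063206811 0.13979439020554932
325 277 279 [ 32  71 124 129  59]
0.133476618674298 0.13772541336830293
329 276 278 [ 57 115 133 122  70]
0.1329441002368499 0.13720793736419062
332 275 278 [ 59 114 123 122  87  45]
0.13181192419328672 0.13900143041891574
335 275 277 [ 57 108 118 126  69]
0.13361014996084597 0.1378888948604177
[ 0.58651756 -0.07267326  0.0339882 ]
```

```bash
python3 - <<'E'
from h import *
for i in range(12):
    cam("side")
    if i%4==0:
        o=get_obs();print(o["time"],o["ee_pos"],o["wrist_force"],o["opening"])
t=cam("top")
cv2.imwrite("pics/z.png",cv2.resize(t["color"][190:330,260:390],None,fx=4,fy=4,interpolation=cv2.INTER_CUBIC))
E
```

```text
17.45 [ 0.58651179 -0.07264861  0.03400053] [-1.49466319  9.23490915  3.0508591 ] 0.02141197393899439
17.65 [ 0.58652548 -0.07260906  0.03400216] [-0.53384019  7.71260756  2.74950871] 0.02142195620749727
17.85 [ 0.58651298 -0.07262081  0.03400037] [-0.8781736   7.445851    2.76625878] 0.021201853955126464
```

View pics/z.png

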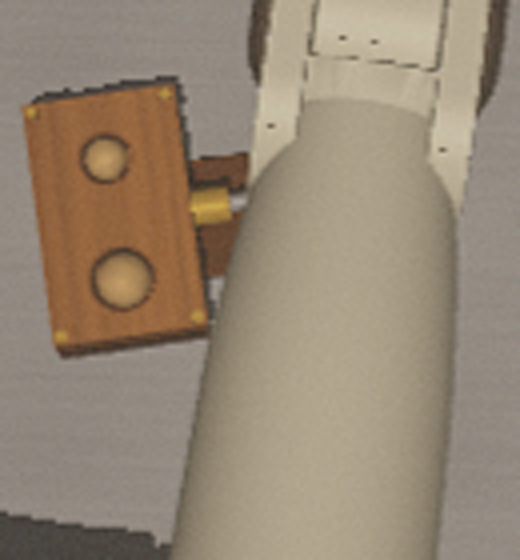

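The top view shows both balls centred in their cups at (105,158) and (123,280), with the plunger held out and steady. I'm handing the job in.

```bash
python3 -c "
from workcell import job_done;print(job_done())"
```

```text
the job is handed in; nothing more can be done
None
```

I put both balls in their cups, drew the plunger about 55.5 mm, and handed the job in at about 18 s with the gripper still holding it. The hand-in gave no verdict.

- **Balls:** the last top view shows each ball centred in its own cup, with nothing touching it.
- **Hold:** the pose stayed steady to about 0.1 mm over the last half second. The pull along the plunger read 7.4 to 9.2 N, against the 8.5 N its spring should give at that draw. The gripper opening of about 21 mm on the 24 mm handle shows it is gripped.
- **Draw distance:** the side view gave 56.1 mm, against 55.4 mm from the arm's own motion, so the handle did not slip noticeably.
- **Collar over the mark:** I could not see this directly at the end because the hand and arm hid the collar. It rests on the mark position I worked out beforehand: 55.5 mm from the top view and 54 to 56 mm from the side view. A rough first reading from the side view gave 66 mm. I rejected it because I had picked its pixels by eye, on a half-hidden collar and on the bar's front face.
- **Mark bar:** it shows no shift in the side view.
- **Other objects:** I kept the arm clear of the bowl, trinket box, pot and comb, but did not measure them again at the end.

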